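# Bring a scoop of resin lumps to the balance

### The arm

A 6-joint arm with a two-finger parallel gripper is mounted at the origin on the work surface. World frame = base frame: x ahead of the robot, y to its left, z up, the work surface at z = 0. Lengths are in m, angles in degrees, forces in N, time in s.
With the tool pointing down it reaches from about 0.325 to 0.775 m from the base axis. Payload 5.5 kg.
Tool frame: the origin (TCP) lies on the centre line of the jaws, within the pads' length; the fingertips stand 8 mm ahead of it and the grasp point (between the pads) lies 11 mm behind it; z points along the fingers, y is the line along which they close (so a half turn about z gives the same grasp; the last joint's range is limited). The gripper opens to 88 mm and grips with 3 to 60 N. Pads are 20 mm wide; open, the fingers measure 115 mm over their backs; the gripper's body (75 mm by 178 mm) begins 61 mm behind the grasp point.
Start: joints at [-75.785, 5.22, 70.514, -0, 104.267, -3.249], TCP at [0.18, -0.572, 0.231] pointing down, gripper open.
Joint ranges: [-164.24, 164.24], [-49.07, 125.15], [9.68, 141.18], [-86.29, 266.29], [3.28, 154.24], [-151.56, 151.56]. Speed limits (degrees/s): [147.25, 147.25, 172.46, 180, 180, 180].

### API

Orientations are given as [roll, pitch, yaw] about the fixed x, y, z axes, in that order (R = Rz(yaw) Ry(pitch) Rx(roll)).
In Python, from rig import env gives the robot as it stands.
- The arm moves only by the tool move_arm, never from a script. Its argument "rows" is a list of rows, each a list of 3 entries, a list of its own where there are three numbers: the shift along the world's x, y, z in mm, then the turn, a rotation vector about the world's x, y, z in degrees, then the finger opening in mm, from 0 to 87.8. In form: [[[x, y, z], [wx, wy, wz], claw], ...]. A call has 1 to 12 rows; each row is the pose to reach, as a shift and turn from the pose commanded when the call began; what a row does not reach only later rows make up. A row lasts 1/12 s, in which the tool goes at most 41.7 mm and 7.16 degrees, less where a joint would pass 70% of its speed; a pose out of reach is approached as far as the arm can. A call with a gripper value outside its range is refused whole. The fingers move at their own pace and stop on an object; the grip force is fixed at half the most. Time passes only in rows, so rows that repeat a pose let the fingers close. It gives the time, the measured TCP pose, the force, the opening and the grip force at its end, in the units of the state.
- env.get_obs(): the state, without advancing time (a new reading comes with each control period).
- env.snapshot(name): name is "scene" or "top" or "wrist"; returns the picture (480x640x3 uint8, blue, green, red); there is no depth.
- env.camera_params(name): a dict with "camera_matrix" (3x3 intrinsics, pixels), "world_to_cam" (4x4, takes a point from world to camera coordinates); the wrist camera has in their place "mount" (4x4, takes a point from camera to tool coordinates, whose origin is the TCP and whose axes are the flange's). Camera axes: x right, y up, looking along -z (the intrinsics and any distortion apply to the point x, -y, -z); pixel columns grow to the right and rows downward; lengths in m; the calibration is good to about 2 mm. A picture is of the moment at which its call begins: read the wrist's pose just before it. camera_params takes no time and is no camera call.
- env.finish_job(): hands the job in; it is judged then, once.
The state is a dict: "time": time; "joint_pos": joint angles; "qd": joint speeds; "tau": joint torques, N m; "position": TCP position; "orientation": TCP orientation; "wrist_force": force on the tool from outside, world axes, zero at the start; "moment": the same for the moment, N m; "grip_width": opening from 0.0 (shut) to 1.0 (fully open); "gripper_force": force on a finger pad.
Only numpy, scipy, OpenCV 4.12 (cv2) and the standard library are available. Lean on these libraries where they do the work, as an engineer would, in place of code of your own. Each camera call takes 0.05 s, during which the arm holds its last target. There are 200 camera calls.

### The job

Pick up the steel scoop, scoop up at least two of the amber resin lumps from the steel tray with it, without handling the lumps with the gripper, and carry them to the balance. Finish while still holding the loaded scoop, level and steady in the air, its front lip over the middle of the weighing dish and a few centimetres above the dish's rim, ready to tap the lumps out. Do not touch the dish or the balance, spill no lump outside the tray, and leave the other things on the bench where they are.

Things in the scene. Friction and masses are not known exactly. Their poses are not given: they have to be found in the camera images.
- scoop_grip (a point): Middle of the scoop's black handle, where it is grasped: a bar 22 mm wide (along y), 14 mm thick, 110 mm long, rising backwards (-x) at 30 degrees. Scoop axes: x from handle to mouth, y across, z up out of the bowl (vertical when level). It lies 111 mm behind the bowl's centre and 69 mm above the scoop's underside.
- scoop_bowl (a point): Centre of the scoop's bowl, 18 mm above its flat underside; axes as for scoop_grip. Steel, flat-bottomed, open at top and front (+x): 100 mm long (x -50 to +50 mm), 100 mm wide inside (104 outside); floor 2.5 mm thick, thinned to 1.5 mm at the front edge; back wall 36 mm high; side walls 36 mm at the back, 34 mm at mid-length, sloping down to the floor at the front edge.
- scoop_lip (a point): Middle of the front lip (front lower edge) of the scoop's bowl, at its underside, 50 mm ahead of the bowl's centre; axes as for scoop_grip.
- scoop: The scoop as a whole, loose, about 0.18 kg; origin on the underside below the bowl's centre, axes as for scoop_grip; centre of mass some 30 mm behind the origin. It starts standing level on its underside on the bench, handle towards the robot.
- tray: Open steel tray with the lumps; fixed by a non-slip mat. Origin under its middle; x along its length (away from the robot at yaw 0), y across. Floor's upper face 4 mm above the origin, 220 mm (x) by 150 mm (y) inside; upright walls 3 mm thick, rim 38 mm above the origin. The lumps lie in the far half (+x), the near half is empty.
- lump0_c (a point): Centre of resin lump 1 of 6: a faceted amber lump, about 24 mm across and 23 mm high, 10 g, smooth and hard (friction on steel about 0.25), loose in the tray.
- lump1_c (a point): Centre of resin lump 2 of 6: a faceted amber lump, about 24 mm across and 23 mm high, 10 g, smooth and hard (friction on steel about 0.25), loose in the tray.
- lump2_c (a point): Centre of resin lump 3 of 6: a faceted amber lump, about 24 mm across and 23 mm high, 10 g, smooth and hard (friction on steel about 0.25), loose in the tray.
- lump3_c (a point): Centre of resin lump 4 of 6: a faceted amber lump, about 24 mm across and 23 mm high, 10 g, smooth and hard (friction on steel about 0.25), loose in the tray.
- lump4_c (a point): Centre of resin lump 5 of 6: a faceted amber lump, about 24 mm across and 23 mm high, 10 g, smooth and hard (friction on steel about 0.25), loose in the tray.
- lump5_c (a point): Centre of resin lump 6 of 6: a faceted amber lump, about 24 mm across and 23 mm high, 10 g, smooth and hard (friction on steel about 0.25), loose in the tray.
- dish_rim (a point): Centre of the mouth of the white porcelain weighing dish, level with its rim: a shallow round bowl, 116 mm across the rim and 28 mm high, loose on the balance's pan.
- dish: The weighing dish, origin under its middle on the pan.
- balance: White laboratory balance, fixed: a low housing 194 mm wide (y) with a sloping display panel towards the robot (-x) and a round steel pan 132 mm across. Origin on the bench below the pan's centre; the housing reaches from x = -155 to +95 mm and is 58 mm high; the pan's top is 70 mm above the bench.
- table: The white bench; its top is at height 0.
- jar: Bystander: lidded glass jar, 54 mm across, 65 mm high.
- flask: Bystander: amber bottle with a white cap, 60 mm across, 125 mm high.
- weight: Bystander: knobbed steel weight, 42 mm across, 57 mm high, 0.5 kg.
- brush: Bystander: brush lying on the bench, 190 mm long.
- tape: Bystander: cardboard ring (tape core) lying flat, 84 mm across, 22 mm high.
- mug: Bystander: white mug, 72 mm across, 85 mm high.
Not all that is in view belongs to the job. What is shaped like the dish but turquoise is not meant.

How it is judged:
By the outcome, as a careful person would: the job done as asked, in the order asked, and still so for the second after the job is handed in, while the arm keeps its last pose, push and grip.
It also fails if it takes over 58 s, if anything falls off the work surface, if the arm or the gripper's body presses on something with over 40 N, if the wrist force passes 120 N, or if a joint passes its speed limit or range.

## Working session

There is one attempt and no reset: what is moved stays moved. The work goes in short steps, Python scripts to look and compute and a tool call to move; the robot and the scene stay as the last step left them, time stands still between calls to the robot, and variables do not carry over. Pictures are saved under pics/ and viewed, at most 10 in all, crops included, and the job is handed in when it is done.

Besides the shell and the picture viewer there is one more tool, called after "Emit:" in YAML: its name, and indented under it one key for each argument. move_arm: Moves the arm, as the interface text tells. Its arguments: {"type":"object","properties":{"rows":{"type":"array","items":{"type":"array"}}},"required":["rows"]}

```bash
mkdir -p pics; ls
python3 - <<'E'
from rig import env
import cv2,numpy as np
for n in ("scene","top"):
    cv2.imwrite(f"pics/{n}0.png",env.snapshot(n))
    p=env.camera_params(n);print(n,{k:np.round(v,4).tolist() if not isinstance(v,str) else v for k,v in p.items()})
print(env.camera_params("wrist"));print(env.get_obs())
E
```

```text
pics
scene {'camera_matrix': [[435.311, 0.0, 316.4932], [0.0, 435.311, 234.4892], [0.0, 0.0, 1.0]], 'world_to_cam': [[-0.3844, 0.923, -0.0165, 0.1559], [-0.7722, -0.3117, 0.5536, 0.388], [0.5059, 0.2256, 0.8326, -1.5493], [0.0, 0.0, 0.0, 1.0]]}
top {'camera_matrix': [[560.7537, 0.0, 320.5943], [0.0, 560.7537, 234.28], [0.0, 0.0, 1.0]], 'world_to_cam': [[0.0052, -0.9999, -0.0103, 0.0523], [0.9951, 0.0041, 0.0984, -0.5685], [-0.0984, -0.0108, 0.9951, -1.4408], [0.0, 0.0, 0.0, 1.0]]}
{'camera_matrix': array([[377.51686635,   0.        , 320.89898381],
       [  0.        , 377.51686635, 236.64292769],
       [  0.        ,   0.        ,   1.        ]]), 'mount': array([[ 1.90379125e-04,  9.69600160e-01,  2.44694693e-01,
         6.62460462e-02],
       [ 9.99999890e-01, -7.99343563e-05, -4.61288058e-04,
         2.26003382e-04],
       [-4.27705462e-04,  2.44694754e-01, -9.69600069e-01,
        -1.53024059e-01],
       [ 0.00000000e+00,  0.00000000e+00,  0.00000000e+00,
         1.00000000e+00]])}
{'time': 0.1, 'joint_pos': array([-7.57854651e+01,  5.25911585e+00,  7.05757627e+01, -9.20543585e-04,
        1.04265403e+02, -3.24707126e+00]), 'qd': array([ 0.04990257, -0.04802641, -0.13182632, -0.04890841, -0.04257671,
        0.14129017]), 'tau': array([ 3.96241900e-03, -4.47854090e+01, -4.07572103e+01,  7.01771001e-02,
        2.83875590e-02, -1.11809179e-04]), 'position': array([ 0.17998793, -0.57210622,  0.22960886]), 'orientation': array([-1.79899829e+02, -4.78898071e-03,  1.74613759e+01]), 'wrist_force': array([0.55443458, 0.23105281, 0.47582396]), 'moment': array([ 0.02732372,  0.01777558, -0.02284884]), 'gripper_force': 0.0, 'grip_width': 0.9954871663579247}
```

View pics/top0.png

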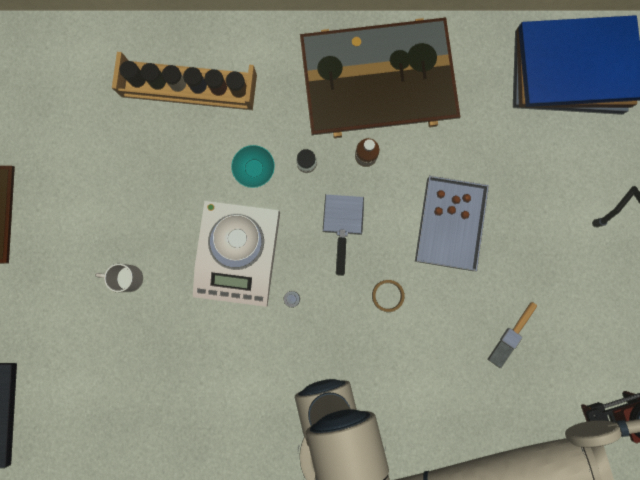

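View pics/scene0.png

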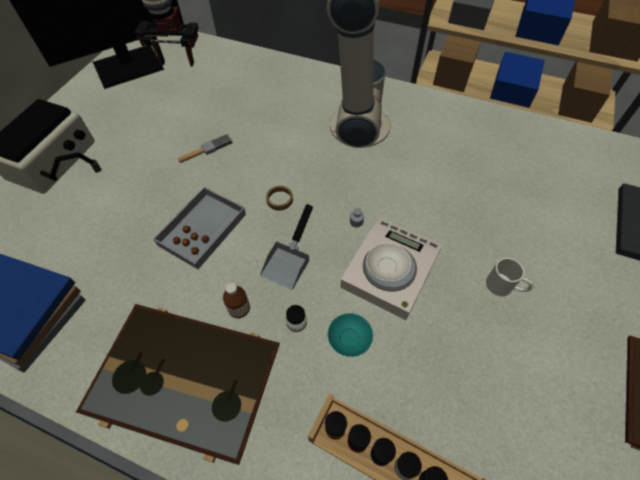

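The top view shows the scoop bowl at (343,214) with its handle at (341,255). The tray is at (451,223), with the lumps at rows 194–215. There are two dish candidates: the white bowl on the balance at (236,240) and the turquoise one at (253,166). The white one sits on the pan and is porcelain, so it is the one meant. I'll measure it and confirm in a crop.

```bash
cat > h.py <<'E'
import numpy as np,cv2
from rig import env
def cam(n):
    p=env.camera_params(n);K=np.array(p["camera_matrix"])
    if n=="wrist":
        from scipy.spatial.transform import Rotation as R
        o=env.get_obs();T=np.eye(4);T[:3,:3]=R.from_euler("xyz",o["orientation"],degrees=True).as_matrix();T[:3,3]=o["position"]
        M=T@np.array(p["mount"])
    else: M=np.linalg.inv(np.array(p["world_to_cam"]))
    return K,M
def ray(n,uv,z,c=None):
    K,M=c or cam(n);uv=np.atleast_2d(uv).astype(float)
    d=np.c_[(uv[:,0]-K[0,2])/K[0,0],-(uv[:,1]-K[1,2])/K[1,1],-np.ones(len(uv))]@M[:3,:3].T
    return M[:3,3]+d*((z-M[2,3])/d[:,2])[:,None]
def proj(n,P,c=None):
    K,M=c or cam(n);q=(np.atleast_2d(P)-M[:3,3])@M[:3,:3]
    return np.c_[K[0,0]*q[:,0]/-q[:,2]+K[0,2],K[1,1]*-q[:,1]/-q[:,2]+K[1,2]]
def blobs(m,amin=20):
    n,l,s,c=cv2.connectedComponentsWithStats(m.astype(np.uint8));return [(c[i],s[i,4],l==i) for i in range(1,n) if s[i,4]>=amin]
E
python3 - <<'E'
from h import *
im=cv2.imread("pics/top0.png");hsv=cv2.cvtColor(im,cv2.COLOR_BGR2HSV)
H,S,V=cv2.split(hsv)
m=((H<15)|(H>170))&(S>110)&(V<200);m[:185]=0;m[225:]=0;m[:,:425]=0;m[:,490:]=0
for c,a,_ in blobs(m,8): print("lump",c.round(1),a,ray("top",c,.015)[0].round(4))
# bluish steel: b-r
d=im[:,:,0].astype(int)-im[:,:,2]
st=(d>8);st[:130]=0;st[300:]=0
for c,a,l in blobs(st,150):
    ct=max(cv2.findContours(l.astype(np.uint8),0,1)[0],key=cv2.contourArea);r=cv2.minAreaRect(ct);print("steel",c.round(1),a,[np.round(x,1) for x in r]);print(cv2.boxPoints(r).round(1).tolist())
h=(V<60);h[:235]=0;h[280:]=0;h[:,:330]=0;h[:,355:]=0
for c,a,l in blobs(h,50): print("handle",c,a,cv2.minAreaRect(np.argwhere(l)[:,::-1].astype(np.float32)))
cv2.imwrite("pics/c1.png",cv2.resize(im[140:310,190:490],None,fx=2.65,fy=2.65,interpolation=2))
E
```

```text
lump [440.7 193.4] 31 [ 0.6801 -0.2636  0.015 ]
lump [466.5 197.4] 31 [ 0.6695 -0.3317  0.015 ]
lump [455.9 199. ] 34 [ 0.6651 -0.3035  0.015 ]
lump [451.5 209.5] 32 [ 0.637  -0.2913  0.015 ]
lump [438.5 210.5] 32 [ 0.6342 -0.2569  0.015 ]
lump [464.9 214.1] 33 [ 0.6248 -0.3264  0.015 ]
steel [252.5 166. ] 1484 [array([252.5, 166. ]), array([42., 43.]), np.float64(90.0)]
[[231.0, 145.0], [274.0, 145.0], [274.0, 187.0], [231.0, 187.0]]
steel [449.9 226.2] 4202 [array([450.4, 223.6]), array([56.2, 84. ]), np.float64(8.5)]
[[416.3999938964844, 261.1000061035156], [428.79998779296875, 178.0], [484.29998779296875, 186.1999969482422], [472.0, 269.29998779296875]]
steel [343.  213.6] 1354 [array([342.9, 214.9]), array([37.3, 38.8]), np.float64(3.8)]
[[323.0, 233.0], [325.6000061035156, 194.1999969482422], [362.79998779296875, 196.6999969482422], [360.20001220703125, 235.5]]
steel [233.9 254.6] 403 [array([234.2, 248.4]), array([50.7, 36. ]), np.float64(6.3)]
[[207.10000610351562, 263.5], [211.0, 227.6999969482422], [261.3999938964844, 233.3000030517578], [257.3999938964844, 269.0]]
handle [340.77272727 255.82954545] 264 ((340.7635803222656, 255.96495056152344), (7.229903697967529, 36.19708251953125), 2.726310968399048)
```

View pics/c1.png

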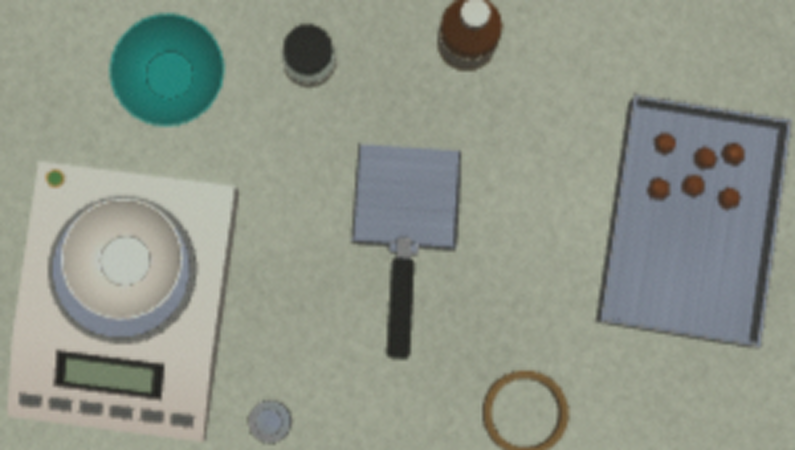

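The crop confirms the white dish on the balance pan at crop (122,258). The turquoise decoy is at (167,70). I can also read the scoop corners and tray rim corners from it. Now I'll convert these to positions.

Run:
```python
from h import *
f=lambda L:np.array(L)/2.65+[190-.0,140]
P=lambda L,z:ray("top",f(L),z)
fr=P([[360,144],[461,151]],.0015);bk=P([[352,242],[456,250]],.0)
print("front",fr.round(4).tolist(),np.linalg.norm(fr[0]-fr[1]),"back",bk.round(4).tolist())
print("bottom ctr",(fr.mean(0)+bk.mean(0))/2)
h=P([[402,259],[399,358]],.07);print("handle lower/upper end")
print(P([[402,259]],.048),P([[399,358]],.097),ray("top",[340.8,255.9],.071))
t=P([[633,97],[790,121],[762,347],[597,322]],.038);print("tray",t.round(4).tolist(),t.mean(0),np.linalg.norm(t-np.roll(t,1,0),axis=1))
a=(t[0]+t[1]-t[2]-t[3]);print("yaw",np.degrees(np.arctan2(a[1],a[0])))
print("dish",P([[122,258]],.098),P([[61,258]],.098)-P([[183,258]],.098))
im=cv2.imread("pics/scene0.png")
print("scene lumps")
hsv=cv2.cvtColor(im,cv2.COLOR_BGR2HSV);H,S,V=cv2.split(hsv)
m=((H<15)|(H>170))&(S>110)&(V<200);m[:215]=0;m[265:]=0;m[:,:150]=0;m[:,215:]=0
for c,a,_ in blobs(m,8): print(c.round(1),a,ray("scene",c,.015)[0].round(4))
hm=(V<45);hm[:195]=0;hm[255:]=0;hm[:,:285]=0;hm[:,320:]=0
for c,a,l in blobs(hm,40): print("h",c,a,ray("scene",c,.071))
print("dishscene",proj("scene",P([[122,258]],.098)))
b=proj("scene",P([[402,259]],.048)),proj("scene",P([[399,358]],.097));print(b)
```

```text
front [[0.6788, 0.0417, 0.0015], [0.672, -0.0606, 0.0015]] 0.10252720883948044 back [[0.579, 0.0493, 0.0], [0.5714, -0.0554, 0.0]]
bottom ctr [ 0.6252834  -0.00625176  0.00075   ]
handle lower/upper end
[[5.5756798e-01 2.1165203e-04 4.8000000e-02]] [[0.46003772 0.00420272 0.097     ]] [[0.50922161 0.00303886 0.071     ]]
tray [[0.7206, -0.2285, 0.038], [0.697, -0.3829, 0.038], [0.474, -0.3503, 0.038], [0.4976, -0.1903, 0.038]] [ 0.59726809 -0.28800577  0.038     ] [0.22622342 0.15619136 0.22534398 0.16171839]
yaw -9.004852526475586
dish [[0.55276196 0.26536224 0.098     ]] [[-0.00048461  0.11516555  0.        ]]
scene lumps
[186.  228.7] 31 [ 0.6241 -0.3295  0.015 ]
[193.8 235.7] 32 [ 0.6368 -0.2946  0.015 ]
[176.3 239.9] 29 [ 0.6687 -0.3346  0.015 ]
[204.6 238.4] 30 [ 0.6329 -0.2601  0.015 ]
[185.4 241.6] 30 [ 0.6639 -0.3066  0.015 ]
[194.4 250.4] 33 [ 0.68   -0.2661  0.015 ]
h [302.08403361 222.72268908] 238 [[0.50996294 0.000582   0.071     ]]
dishscene [[388.53642749 260.47063933]]
(array([[295.54892385, 240.19210112]]), array([[309.90927286, 204.48180263]]))
```

Emit:
move_arm:
  rows:
    - [[15,26,0],[0,0,-2],87]
    - [[45,78,0],[0,0,-4],87]
    - [[75,130,0],[0,0,-6],87]
    - [[105,182,0],[0,0,-8],87]
    - [[135,234,0],[0,0,-10],87]
    - [[165,286,0],[0,0,-12],87]
    - [[195,338,0],[0,0,-14],87]
    - [[225,390,0],[0,0,-16],87]
    - [[255,442,0],[0,0,-18],87]
    - [[285,494,0],[0,0,-20],87]
    - [[310,540,0],[0,0,-21.3],87]
    - [[325,565,0],[0,0,-21.3],87]

```text
time: 1.1
position: [0.4242, -0.1472, 0.2304]
orientation: [180.0, -0.0, -3.9]
wrist_force: [0.9, -0.8, -0.5]
grip_width: 0.99
gripper_force: 0.0
```

Emit:
move_arm:
  rows:
    - [[7,9,-20],[0,0,0],87]
    - [[7,9,-40],[0,0,0],87]
    - [[7,9,-40],[0,0,0],87]
    - [[7,9,-40],[0,0,0],87]

```text
time: 1.43
position: [0.4301, -0.1398, 0.1895]
orientation: [-180.0, 0.2, -3.8]
wrist_force: [-1.1, 0.3, 0.5]
grip_width: 0.99
gripper_force: 0.0
```

Run:
```python
from h import *
o=env.get_obs();print(o["time"],o["position"],o["orientation"],o["joint_pos"].round(1))
c=cam("wrist");im=env.snapshot("wrist");cv2.imwrite("pics/w1.png",im)
P=lambda x,y,z:(np.array([.6253,-.0062,0])+[x*np.cos(np.radians(-3.8))-y*np.sin(np.radians(-3.8)),x*np.sin(np.radians(-3.8))+y*np.cos(np.radians(-3.8)),z])
for n,p in dict(grip=P(-.111,0,.069),hlow=P(-.063,0,.041),hup=P(-.159,0,.0965),lipL=P(.05,.052,0),lipR=P(.05,-.052,0),backL=P(-.05,.052,.036),backR=P(-.05,-.052,.036)).items(): print(n,p.round(4),proj("wrist",p,c).round(1))
```

```text
1.4333 [ 0.43007997 -0.13977224  0.18945452] [-1.79951664e+02  1.75038542e-01 -3.80674192e+00] [-22.3 -17.9  96.1  -0.  101.9  71.5]
grip [0.5145 0.0012 0.069 ] [[110.4 128.1]]
hlow [ 0.5624 -0.002   0.041 ] [[122.   61.5]]
hup [0.4666 0.0043 0.0965] [[ 97.9 202.8]]
lipL [0.6786 0.0424 0.    ] [[ 62.4 -87.2]]
lipR [ 0.6717 -0.0614  0.    ] [[197.8 -87.2]]
backL [0.5789 0.049  0.036 ] [[53.  43.9]]
backR [ 0.572  -0.0548  0.036 ] [[193.3  43.9]]
```

View pics/w1.png

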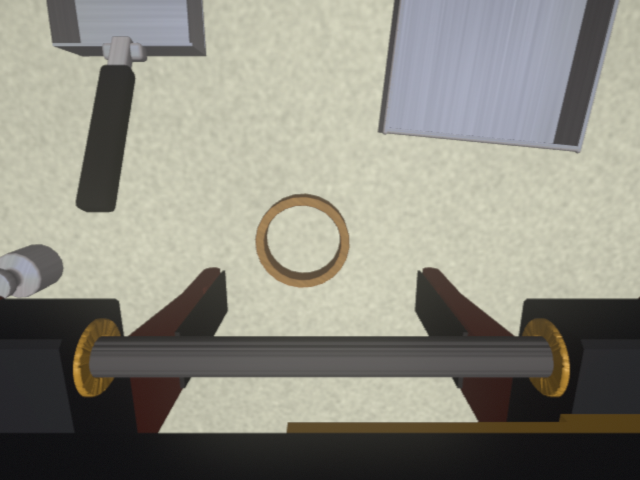

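The wrist view shows the handle from (119,67) to (96,210) and the weight at (30,272). The tape is at (302,240) and the tray's near edge is at row 140. The handle lies about 4 mm nearer than predicted, so the grip point is about (0.511, 0.002).

Emit:
move_arm:
  rows:
    - [[15,25,0],[0,0,0],87]
    - [[30,53,0],[0,0,0],87]
    - [[45,80,0],[0,0,0],87]
    - [[60,107,0],[0,0,0],87]
    - [[75,132,0],[0,0,0],87]
    - [[80,141,0],[0,0,0],87]
    - [[81,142,0],[0,0,0],87]
    - [[81,142,0],[0,0,0],87]
    - [[81,142,0],[0,0,0],87]

```text
time: 2.23
position: [0.5116, 0.0004, 0.1913]
orientation: [180.0, -0.0, -3.9]
wrist_force: [-0.4, 0.7, -0.2]
grip_width: 0.991
gripper_force: 0.0
```

Run:
```python
from h import *
o=env.get_obs();print(o["time"],o["position"],o["orientation"])
c=cam("wrist");im=env.snapshot("wrist");cv2.imwrite("pics/w2.png",im)
V=im.max(2);m=(V<75);m[225:]=0;m[:60]=0;m[:,:250]=0;m[:,400:]=0
for q,a,l in blobs(m,400):
    r=cv2.minAreaRect(np.argwhere(l)[:,::-1].astype(np.float32));print(q,a,r,ray("wrist",q,.074,c))
    b=cv2.boxPoints(r);print(b.tolist())
print(proj("wrist",[.511,.002,.075],c))
```

```text
2.2333 [5.11574389e-01 4.03902195e-04 1.91259967e-01] [ 1.79961587e+02 -3.16547418e-02 -3.92099610e+00]
[317.         196.28496389] 1523 ((317.0, 196.0), (56.0, 26.0), 90.0) [[0.53983161 0.00079597 0.074     ]]
[[304.0, 168.0], [330.0, 168.0], [330.0, 224.0], [304.0, 224.0]]
[[318.12712189 235.55492372]]
```

View pics/w2.png

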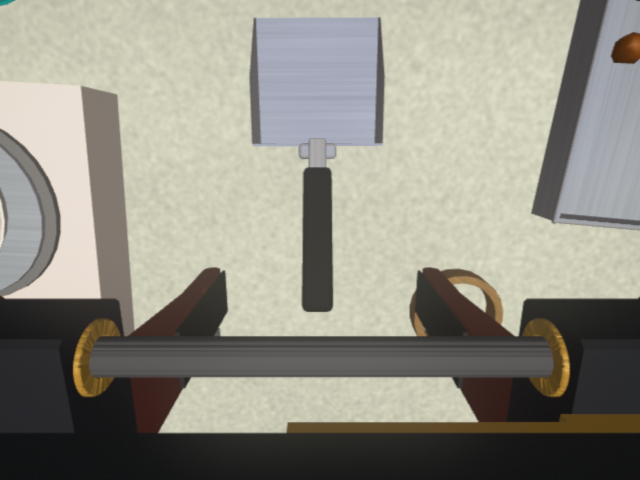

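The handle is centred at column 317, spans rows 168–311 and is parallel to the tool. I'll go down and grip it.

Emit:
move_arm:
  rows:
    - [[-1,1,-20],[0,0,0],87]
    - [[-1,1,-50],[0,0,0],87]
    - [[-1,1,-80],[0,0,0],80]
    - [[-1,1,-110],[0,0,0],70]
    - [[-1,1,-128],[0,0,0],60]
    - [[-1,1,-133],[0,0,0],45]
    - [[-1,1,-133],[0,0,0],35]
    - [[-1,1,-133],[0,0,0],10]
    - [[-1,1,-133],[0,0,0],10]
    - [[-1,1,-133],[0,0,0],10]
    - [[-1,1,-133],[0,0,0],10]
    - [[-1,1,-133],[0,0,0],10]

```text
time: 3.28
position: [0.5113, 0.0028, 0.0587]
orientation: [180.0, -0.1, -3.8]
wrist_force: [-0.1, -0.2, 0.5]
grip_width: 0.269
gripper_force: 0.0
```

Emit:
move_arm:
  rows:
    - [[0,0,0],[0,0,0],10]
    - [[0,0,4],[0,0,0],10]
    - [[0,0,12],[0,0,0],10]
    - [[0,0,25],[0,0,0],10]
    - [[0,0,45],[0,0,0],10]
    - [[0,0,65],[0,0,0],10]
    - [[0,0,85],[0,0,0],10]
    - [[0,0,95],[0,0,0],10]
    - [[0,0,95],[0,0,0],10]
    - [[0,0,95],[0,0,0],10]

```text
time: 4.12
position: [0.511, 0.0028, 0.1531]
orientation: [-180.0, -0.1, -3.8]
wrist_force: [0.3, 0.1, -2.4]
grip_width: 0.25
gripper_force: 30.0
```

Run:
```python
from h import *
o=env.get_obs();print(o["time"],o["position"],o["orientation"],o["wrist_force"],o["moment"])
c=cam("wrist");im=env.snapshot("wrist");cv2.imwrite("pics/w3.png",im)
s=env.snapshot("scene");cv2.imwrite("pics/s3.png",s)
# expected pixels if scoop level relative to the grip
g=o["position"]+[0,0,.011];yw=np.radians(o["orientation"][2])
P=lambda x,y,z:g+[ (x+.111)*np.cos(yw)-y*np.sin(yw),(x+.111)*np.sin(yw)+y*np.cos(yw),z-.069]
for pit in (0,5,-5):
    t=np.radians(pit)
    Q=lambda x,y,z:P(-.111+(x+.111)*np.cos(t)+(z-.069)*np.sin(t),y,.069-(x+.111)*np.sin(t)+(z-.069)*np.cos(t))
    print(pit,"lip",proj("wrist",[Q(.05,.052,.001),Q(.05,-.052,.001)],c).round(0).tolist(),"back",proj("wrist",[Q(-.05,.052,.036),Q(-.05,-.052,.036)],c).round(0).tolist(),"sc lip",proj("scene",[Q(.05,.052,0),Q(.05,-.052,0)]).round(0).tolist())
a=cv2.resize(im[0:300,150:500],None,fx=1.2,fy=1.2);b=cv2.resize(s[180:300,240:340],None,fx=3,fy=3)
h=np.zeros((360,730,3),np.uint8);h[:,:420]=a;h[:,430:]=b;cv2.imwrite("pics/c3.png",h)
```

```text
4.1167 [0.51103018 0.00282288 0.15314051] [-1.79997169e+02 -6.64805070e-02 -3.83957010e+00] [ 0.26382068  0.09599223 -2.41925873] [ 0.01924827  0.14226242 -0.01480177]
0 lip [[212.0, -62.0], [429.0, -62.0]] back [[205.0, 154.0], [435.0, 154.0]] sc lip [[291.0, 271.0], [257.0, 256.0]]
5 lip [[220.0, -34.0], [421.0, -34.0]] back [[209.0, 160.0], [431.0, 160.0]] sc lip [[293.0, 272.0], [258.0, 257.0]]
-5 lip [[202.0, -94.0], [439.0, -94.0]] back [[201.0, 148.0], [439.0, 148.0]] sc lip [[290.0, 270.0], [255.0, 255.0]]
```

View pics/c3.png

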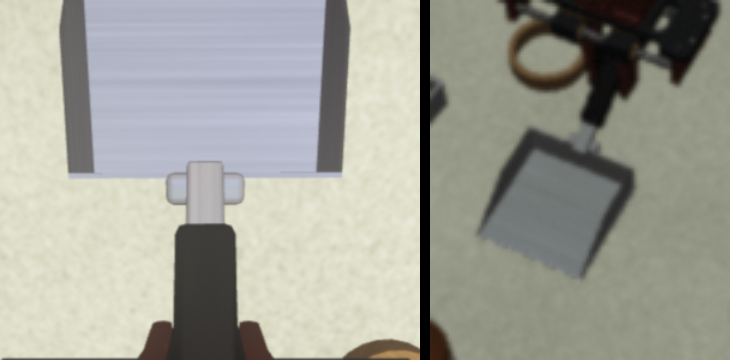

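The scoop is held level with about 30 N of grip. Its back edge shows at wrist row 146, so the bowl centre is about 114.5 mm ahead of the TCP and the underside 58.7 mm below it. Next I'll carry it over the tray's near half.

Emit:
move_arm:
  rows:
    - [[-3,-10,0],[0,0,-0.3],10]
    - [[-9,-32,0],[0,0,-0.8],10]
    - [[-17,-60,0],[0,0,-1.4],10]
    - [[-25,-90,0],[0,0,-2],10]
    - [[-33,-120,0],[0,0,-2.5],10]
    - [[-41,-150,0],[0,0,-3],10]
    - [[-49,-178,0],[0,0,-3.5],10]
    - [[-57,-206,0],[0,0,-4],10]
    - [[-64,-232,0],[0,0,-4.5],10]
    - [[-70,-252,0],[0,0,-4.8],10]
    - [[-74,-264,0],[0,0,-4.9],10]
    - [[-74,-266,0],[0,0,-4.9],10]

```text
time: 5.22
position: [0.4353, -0.2651, 0.1516]
orientation: [-180.0, 0.1, -8.9]
wrist_force: [0.2, -0.4, -2.6]
grip_width: 0.252
gripper_force: 30.0
```

Emit:
move_arm:
  rows:
    - [[0,0,-10],[0,0,0],10]
    - [[0,0,-25],[0,0,0],10]
    - [[0,0,-40],[0,0,0],10]
    - [[0,0,-46],[0,0,0],10]
    - [[0,0,-46],[0,0,0],10]
    - [[0,0,-46],[0,0,0],10]

```text
time: 5.72
position: [0.4369, -0.2622, 0.1062]
orientation: [-180.0, 0.0, -8.7]
wrist_force: [0.5, 0.4, -1.3]
grip_width: 0.251
gripper_force: 30.0
```

Run:
```python
from h import *
o=env.get_obs();print(o["time"],o["position"],o["orientation"],o["wrist_force"],o["moment"])
s=env.snapshot("scene");t=env.snapshot("top")
yw=np.radians(o["orientation"][2]);g=o["position"]
P=lambda x,y,z:g+[(x+.1145)*np.cos(yw)-y*np.sin(yw),(x+.1145)*np.sin(yw)+y*np.cos(yw),z-.0587]
L=[P(.05,.052,0),P(.05,-.052,0),P(-.05,-.052,.036),P(-.05,.052,.036)]
for n in("top","scene"):
    print(n,proj(n,L).round(1).tolist())
a=cv2.resize(t[165:285,400:500],None,fx=4,fy=4,interpolation=2);b=cv2.resize(s[180:280,145:255],None,fx=3.6,fy=3.6,interpolation=2)
h=np.zeros((480,800,3),np.uint8);h[:,:400]=a;h[:360,404:]=b;cv2.imwrite("pics/c4.png",h)
```

```text
5.7167 [ 0.43687962 -0.26223521  0.10623135] [-1.79964347e+02  4.75595657e-02 -8.66343305e+00] [ 0.46906081  0.41802938 -1.2910545 ] [ 0.03762964  0.12720939 -0.00091447]
top [[432.9, 219.0], [472.9, 225.2], [471.4, 262.7], [430.2, 256.3]]
scene [[213.9, 228.0], [186.3, 213.2], [205.1, 182.9], [232.8, 196.7]]
```

View pics/c4.png

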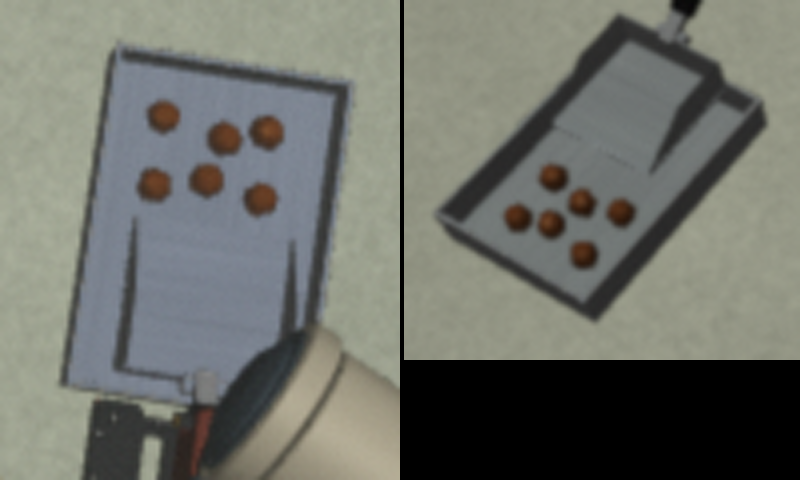

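The seen lip corners, top (135,215)/(292,240) and scene (653,173)/(553,122), match the model within 1–2 mm. The lumps span the lip but sit slightly left of it, so I'll shift about 6 mm left, pitch 2° nose-down and descend.

Emit:
move_arm:
  rows:
    - [[1,6,0],[0,0,0],10]
    - [[1,6,-10],[0.15,1,0],10]
    - [[1,6,-22],[0.3,2,0],10]
    - [[1,6,-31],[0.3,2,0],10]
    - [[1,6,-35],[0.3,2,0],10]
    - [[1,6,-35],[0.3,2,0],10]
    - [[1,6,-36],[0.3,2,0],10]
    - [[1,6,-36],[0.3,2,0],10]

```text
time: 6.48
position: [0.4377, -0.2571, 0.0702]
orientation: [-180.0, 2.0, -8.7]
wrist_force: [0.7, -0.5, -1.3]
grip_width: 0.249
gripper_force: 30.0
```

Emit:
move_arm:
  rows:
    - [[0,0,-1],[0,0,0],10]
    - [[0,0,-1],[0,0,0],10]
    - [[0,0,-1],[0,0,0],10]

```text
time: 6.73
position: [0.4378, -0.2573, 0.0699]
orientation: [180.0, 2.0, -8.7]
wrist_force: [-0.9, 0.9, 1.4]
grip_width: 0.248
gripper_force: 30.0
```

Emit:
move_arm:
  rows:
    - [[0,0,-1],[0,0,0],10]
    - [[0,0,-1],[0,0,0],10]
    - [[0,0,-1],[0,0,0],10]

```text
time: 6.98
position: [0.438, -0.2574, 0.0696]
orientation: [180.0, 2.0, -8.7]
wrist_force: [-2.7, 2.0, 6.3]
grip_width: 0.248
gripper_force: 30.0
```

Emit:
move_arm:
  rows:
    - [[0,0,0.7],[0,0,0],10]
    - [[5,-0.8,0.7],[0,0,0],10]
    - [[12,-1.8,0.7],[0,0,0],10]
    - [[20,-3.1,0.7],[0,0,0],10]
    - [[28,-4.3,0.7],[0,0,0],10]
    - [[36,-5.5,0.7],[0,0,0],10]
    - [[44,-6.7,0.7],[0,0,0],10]
    - [[52,-8,0.7],[0,0,0],10]
    - [[60,-9.2,0.7],[0,0,0],10]
    - [[68,-10.4,0.7],[0,0,0],10]
    - [[74,-11.3,0.7],[0,0,0],10]
    - [[78,-11.9,0.7],[0,0,0],10]

```text
time: 7.98
position: [0.5166, -0.2692, 0.0692]
orientation: [180.0, 2.0, -8.7]
wrist_force: [-0.8, -0.4, -1.6]
grip_width: 0.246
gripper_force: 30.0
```

Run:
```python
from h import *
o=env.get_obs();print(o["time"],o["position"],o["orientation"],o["wrist_force"],o["moment"])
s=env.snapshot("scene");t=env.snapshot("top")
yw=np.radians(o["orientation"][2]);g=o["position"]
P=lambda x,y,z:g+[(x+.1145)*np.cos(yw)-y*np.sin(yw),(x+.1145)*np.sin(yw)+y*np.cos(yw),z-.0587]
print(proj("top",[P(.05,.052,-.006),P(.05,-.052,-.006)]).round(1),P(.05,0,0))
a=cv2.resize(t[165:285,400:500],None,fx=4,fy=4,interpolation=2);b=cv2.resize(s[180:280,145:255],None,fx=3.6,fy=3.6,interpolation=2)
h=np.zeros((480,800,3),np.uint8);h[:,:400]=a;h[:360,404:]=b;cv2.imwrite("pics/c5.png",h)
```

```text
7.9833 [ 0.516562   -0.26915403  0.0691748 ] [179.99660303   2.02929503  -8.72581355] [-0.76852996 -0.42831267 -1.61803355] [0.02770414 0.20611762 0.03956781]
[[432.1 191.5]
 [470.7 197.4]] [ 0.67915802 -0.2941097   0.0104748 ]
```

View pics/c5.png

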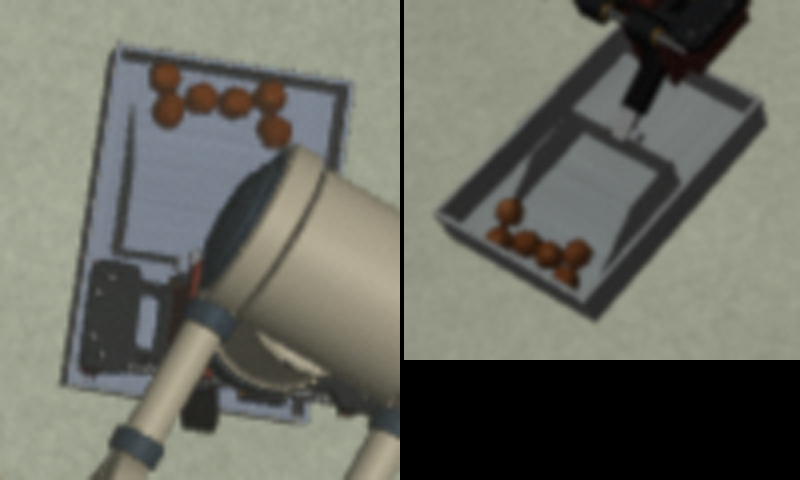

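All six lumps have been pushed ahead of the lip toward the far wall, at crop row 75–130. I'll keep going until they ride up against it.

Emit:
move_arm:
  rows:
    - [[2,-0.3,-0.7],[0,0,0],10]
    - [[6,-0.9,-0.9],[0,0,0],10]
    - [[10,-1.5,-0.9],[0,0,0],10]
    - [[14,-2.1,-0.9],[0,0,0],10]
    - [[18,-2.8,-0.9],[0,0,0],10]
    - [[22,-3.3,-0.9],[0,0,0],10]
    - [[22,-3.3,-0.9],[0,0,0],10]

```text
time: 8.67
position: [0.5386, -0.2724, 0.0684]
orientation: [180.0, 2.0, -8.7]
wrist_force: [0.3, -0.4, -2.0]
grip_width: 0.249
gripper_force: 30.0
```

Run:
```python
from h import *
o=env.get_obs();print(o["time"],o["position"],o["orientation"],o["wrist_force"],o["moment"])
s=env.snapshot("scene");t=env.snapshot("top")
yw=np.radians(o["orientation"][2]);g=o["position"]
P=lambda x,y,z:g+[(x+.1145)*np.cos(yw)-y*np.sin(yw),(x+.1145)*np.sin(yw)+y*np.cos(yw),z-.0587]
print(proj("top",[P(.05,.052,-.006),P(.05,-.052,-.006)]).round(1),P(.05,0,0))
a=cv2.resize(t[165:285,400:500],None,fx=4,fy=4,interpolation=2);b=cv2.resize(s[180:280,145:255],None,fx=3.6,fy=3.6,interpolation=2)
h=np.zeros((480,800,3),np.uint8);h[:,:400]=a;h[:360,404:]=b;cv2.imwrite("pics/c6.png",h)
```

```text
8.6667 [ 0.53860755 -0.27243242  0.06840761] [179.99513403   1.98351005  -8.72274103] [ 0.28383592 -0.41587827 -1.98165846] [0.08414628 0.16464513 0.03764552]
[[433.1 183.4]
 [471.7 189.3]] [ 0.70120491 -0.29737936  0.00970761]
```

View pics/c6.png

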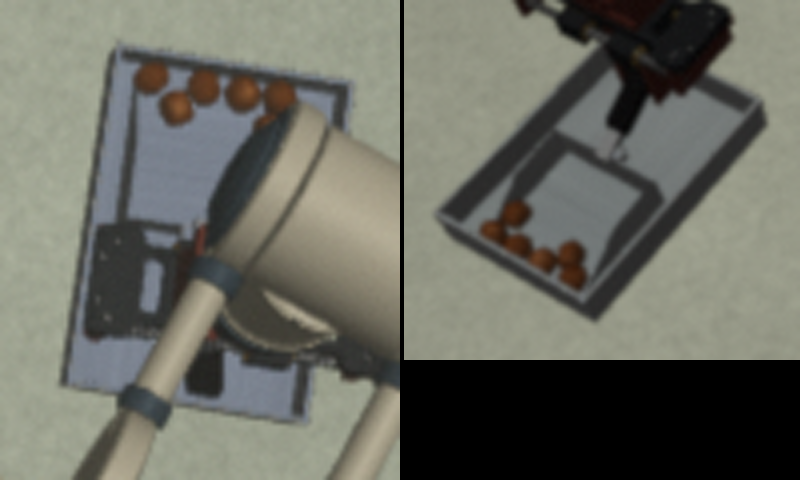

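Emit:
move_arm:
  rows:
    - [[2,-0.3,0],[0,0,0],10]
    - [[4,-0.6,0],[0,0,0],10]
    - [[5,-0.8,0],[0,0,0],10]
    - [[5,-0.8,0],[0,0,0],10]

```text
time: 9.1
position: [0.543, -0.2732, 0.0685]
orientation: [180.0, 2.0, -8.7]
wrist_force: [-0.0, 0.4, -2.9]
grip_width: 0.246
gripper_force: 30.0
```

Emit:
move_arm:
  rows:
    - [[-2.2,0.3,-1.6],[-0.3,-2,0],10]
    - [[-4.1,0.6,-3],[-0.6,-4,0],10]
    - [[-5.8,0.9,-5],[-0.9,-5.9,0],10]
    - [[-7.3,1.1,-6.5],[-1.2,-7.9,0],10]
    - [[-8.7,1.3,-8],[-1.5,-9.9,0],10]
    - [[-9.8,1.5,-10],[-1.8,-11.9,0],10]
    - [[-10.7,1.6,-11.5],[-2.1,-13.8,0],10]
    - [[-11.4,1.7,-13],[-2.4,-15.8,0],10]
    - [[-11.9,1.8,-14.5],[-2.7,-17.8,0],10]
    - [[-12.2,1.9,-16],[-3,-19.8,0],10]
    - [[-12.9,2,-18],[-3.3,-21.8,0],10]
    - [[-13,2,-18],[-3.6,-23.7,0],10]

```text
time: 10.1
position: [0.5293, -0.271, 0.05]
orientation: [-180.0, -22.0, -8.7]
wrist_force: [-0.5, 0.5, -1.5]
grip_width: 0.252
gripper_force: 30.0
```

Run:
```python
from h import *
o=env.get_obs();print(o["time"],o["position"],o["orientation"],o["wrist_force"],o["moment"])
s=env.snapshot("scene");w=env.snapshot("wrist")
a=cv2.resize(w[:340,130:510],(400,358));b=cv2.resize(s[180:280,145:255],None,fx=3.6,fy=3.6,interpolation=2)
h=np.zeros((360,800,3),np.uint8);h[:358,:400]=a;h[:360,404:]=b;cv2.imwrite("pics/c7.png",h)
for n,i,box in(("w",w,(0,340,130,510)),("s",s,(180,280,145,255))):
    H,S,V=cv2.split(cv2.cvtColor(i,cv2.COLOR_BGR2HSV));m=((H<15)|(H>170))&(S>110)&(V>25);k=np.zeros_like(m);k[box[0]:box[1],box[2]:box[3]]=1
    print(n,[(c.round(0).tolist(),int(a)) for c,a,_ in blobs(m&k,10)])
```

```text
10.1 [ 0.52926149 -0.27099615  0.05001018] [-179.96362441  -21.99209978   -8.74305441] [-0.54170427  0.46480416 -1.53376388] [0.15731311 0.59299675 0.05468886]
w [([350.0, 5.0], 432), ([401.0, 5.0], 341), ([396.0, 64.0], 1963), ([269.0, 77.0], 1733), ([366.0, 310.0], 754), ([276.0, 313.0], 666)]
s [([210.0, 190.0], 36), ([233.0, 193.0], 33), ([219.0, 198.0], 64), ([178.0, 227.0], 36), ([176.0, 236.0], 127), ([196.0, 236.0], 38), ([189.0, 246.0], 42)]
```

View pics/c7.png

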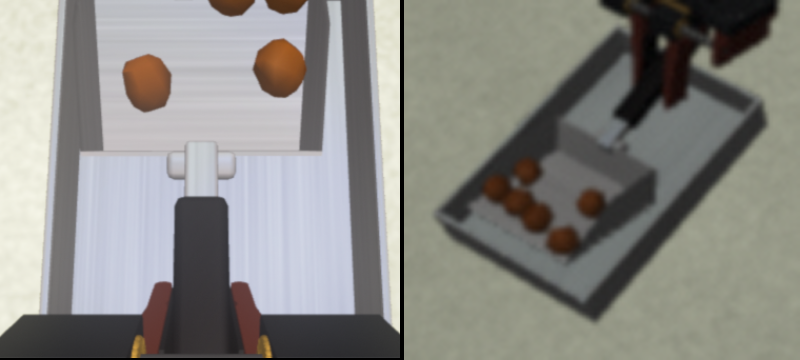

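All six lumps are on the scoop, sliding back. The wrist view shows lumps at (270,75), (396,64) and (350–401,5), and the scene crop shows six inside the bowl. That was the tenth picture, so from here I work from numbers. I'll tilt a little more so they settle against the back wall.

Emit:
move_arm:
  rows:
    - [[0,0,1],[-0.3,-2,0],10]
    - [[0,0,2],[-0.6,-4,0],10]
    - [[0,0,3],[-0.9,-6,0],10]
    - [[-1,0.1,4],[-1.2,-8,0],10]
    - [[-1,0.1,4],[-1.2,-8,0],10]
    - [[-1,0.1,4],[-1.2,-8,0],10]
    - [[-1,0.1,4],[-1.2,-8,0],10]
    - [[-1,0.1,4],[-1.2,-8,0],10]
    - [[-1,0.1,4],[-1.2,-8,0],10]

```text
time: 10.95
position: [0.5291, -0.2711, 0.0547]
orientation: [-179.9, -30.0, -8.7]
wrist_force: [-0.0, -0.5, -2.0]
grip_width: 0.249
gripper_force: 30.0
```

```bash
cat >> h.py <<'E'
from scipy.spatial.transform import Rotation as R
def status():
    o=env.get_obs();print(o["time"],o["position"].round(4),o["orientation"].round(1),o["wrist_force"].round(1),o["joint_pos"].round(1))
    c=cam("wrist");ims={n:env.snapshot(n) for n in("wrist","scene","top")}
    # scoop frame: origin at underside centre, tool rot -> scoop axes (x same, y,z flipped)
    A=R.from_euler("xyz",o["orientation"],degrees=True).as_matrix()@np.diag([1,-1,-1])
    org=o["position"]+A@[.1145,0,-.0587];lip=org+A@[.05,0,0];print("lip",lip.round(4))
    for n,i in ims.items():
        H,S,V=cv2.split(cv2.cvtColor(i,cv2.COLOR_BGR2HSV));m=((H<15)|(H>170))&(S>110)&(V>25)
        if n=="wrist": m[225:]=0
        K,M=c if n=="wrist" else cam(n)
        out=[]
        for q,a,_ in blobs(m,12):
            d=M[:3,:3]@[(q[0]-K[0,2])/K[0,0],-(q[1]-K[1,2])/K[1,1],-1]
            p0=A.T@(M[:3,3]-org);dd=A.T@d;p=p0+dd*((.013-p0[2])/dd[2])
            if abs(p[0])<.09 and abs(p[1])<.08: out.append((q.round(0).tolist(),int(a),(p[:2]*1000).round(0).tolist()))
        print(n,out)
        w=ray(n,[0,0],.015,(K,M))
        tr=[]
        for q,a,_ in blobs(m,12):
            p=ray(n,q,.015,(K,M))[0]-[.5973,-.288,.015];x=p@[.9885,-.1513,0];y=p@[.1513,.9885,0]
            if abs(x)<.13 and abs(y)<.09: tr.append((int(a),round(x*1000),round(y*1000)))
        print("   if on tray floor:",tr)
    return ims
E
python3 -c "
from h import *
status()"
```

```text
10.95 [ 0.5291 -0.2711  0.0547] [-179.9  -30.    -8.7] [-0.  -0.5 -2. ] [-38.7 -16.9 113.8  17.3  57.7  54. ]
lip [ 0.699  -0.2972  0.0862]
wrist [([323.0, 95.0], 10700, [-26.0, -2.0])]
   if on tray floor: [(10700, 62, 4)]
scene [([191.0, 224.0], 201, [-27.0, -13.0])]
   if on tray floor: [(50, -128, -73), (82, -119, -28), (201, 10, -37)]
top [([454.0, 211.0], 300, [-27.0, -2.0])]
   if on tray floor: [(300, 36, -5), (100, -108, -3)]
```

All six lumps sit together at the back of the bowl, at scoop x ≈ −27 mm. Now I'll lift.

Emit:
move_arm:
  rows:
    - [[0,0,3],[0,0,0],10]
    - [[0,0,10],[0,0,0],10]
    - [[-1,0,22],[0.2,1.5,0],10]
    - [[-2,0,36],[0.5,3,0],10]
    - [[-3,0,50],[0.7,4.5,0],10]
    - [[-4,0,64],[0.9,6,0],10]
    - [[-5,0,78],[1.1,7.5,0],10]
    - [[-5,0,92],[1.4,9,0],10]
    - [[-5,0,106],[1.6,10.5,0],10]
    - [[-5,0,120],[1.8,12,0],10]
    - [[-5,0,130],[2.1,13.5,0],10]
    - [[-5,0,134],[2.3,14.8,0],10]

```text
time: 12.1
position: [0.5246, -0.2716, 0.192]
orientation: [180.0, -15.2, -8.8]
wrist_force: [-0.1, -0.2, -2.5]
grip_width: 0.251
gripper_force: 30.0
```

```bash
python3 -c "
from h import *
status()"
```

```text
12.1 [ 0.5246 -0.2716  0.192 ] [180.  -15.2  -8.8] [-0.1 -0.2 -2.5] [-34.4  -9.5  90.    6.5  85.7  64.6]
lip [ 0.6967 -0.2981  0.1786]
wrist [([324.0, 95.0], 10635, [-26.0, -2.0])]
   if on tray floor: [(10635, 85, 2)]
scene [([182.0, 197.0], 251, [-28.0, -12.0])]
   if on tray floor: []
top [([465.0, 207.0], 339, [-27.0, -3.0])]
   if on tray floor: [(339, 51, -32), (99, -77, -34)]
```

Emit:
move_arm:
  rows:
    - [[-1,3.9,0.2],[0,0,0.1],10]
    - [[-3.6,13.5,0.6],[0,0,0.5],10]
    - [[-7.6,29,1.3],[0,0,1.1],10]
    - [[-13.2,50.3,2.3],[0,0,1.9],10]
    - [[-19.8,75.4,3.4],[0,0,2.8],10]
    - [[-26.9,102.5,4.7],[0,0,3.8],10]
    - [[-34,129.5,5.9],[0,0,4.8],10]
    - [[-41.1,156.6,7.1],[0,0,5.8],10]
    - [[-48.3,183.7,8.4],[0,0,6.8],10]
    - [[-55.4,210.7,9.6],[0,0,7.8],10]
    - [[-62.5,237.8,10.8],[0,0,8.8],10]
    - [[-69.6,264.9,12],[0,0,9.8],10]

```text
time: 13.25
position: [0.4528, -0.0045, 0.1998]
orientation: [-179.9, -15.1, 1.1]
wrist_force: [0.3, -0.6, -2.4]
grip_width: 0.25
gripper_force: 30.0
```

Emit:
move_arm:
  rows:
    - [[-7.1,27.1,1.2],[0,0,1],10]
    - [[-14.2,54.1,2.4],[0,0,2],10]
    - [[-21.3,81.2,3.6],[0,0,3],10]
    - [[-28.4,108.3,4.8],[0,0,4],10]
    - [[-35.6,135.3,6],[0,0,5],10]
    - [[-42.7,162.4,7.2],[0,0,6],10]
    - [[-49.8,189.5,8.4],[0,0,7],10]
    - [[-55.9,212.7,9.5],[0,0,7.9],10]
    - [[-59.9,228.1,10.3],[0,0,8.4],10]
    - [[-62.5,237.8,10.7],[0,0,8.8],10]
    - [[-63.8,242.6,11],[0,0,9],10]
    - [[-64,243.6,11],[0,0,9],10]

```text
time: 14.25
position: [0.3896, 0.2378, 0.2111]
orientation: [-179.9, -15.0, 10.1]
wrist_force: [-0.1, -0.0, -2.5]
grip_width: 0.247
gripper_force: 30.0
```

```bash
python3 -c "
from h import *
status()"
```

```text
14.25 [0.3896 0.2378 0.2111] [-179.9  -15.    10.1] [-0.1 -0.  -2.5] [ 31.  -30.6 104.4  -5.2  92.1 110.1]
lip [0.561  0.2685 0.1971]
wrist [([391.0, 95.0], 3574, [-26.0, -35.0]), ([292.0, 98.0], 6956, [-28.0, 14.0])]
   if on tray floor: []
scene [([383.0, 216.0], 98, [-29.0, -37.0]), ([402.0, 219.0], 221, [-29.0, 12.0])]
   if on tray floor: []
top [([235.0, 263.0], 391, [-27.0, -3.0])]
   if on tray floor: []
```

All six lumps are aboard and the lip is near the dish. Before levelling, I'll check whether the scoop has pitched in the grip since the lift by comparing the bowl edge with the earlier level wrist picture.

Run:
```python
from h import *
a=cv2.imread("pics/w3.png");b=env.snapshot("wrist")
for r in((130,150,275,370),(138,152,230,272),(138,152,375,430),(135,215,270,375)):
    t=a[r[0]:r[1],r[2]:r[3]]
    m=cv2.matchTemplate(b[r[0]-30:r[1]+30,r[2]-30:r[3]+30],t,cv2.TM_CCOEFF_NORMED);_,v,_,l=cv2.minMaxLoc(m);print(r,round(v,3),"shift",l[0]-30,l[1]-30)
```

```text
(130, 150, 275, 370) 0.313 shift 0 22
(138, 152, 230, 272) 0.623 shift -11 0
(138, 152, 375, 430) 0.751 shift -29 0
(135, 215, 270, 375) 0.784 shift 0 0
```

Emit:
move_arm:
  rows:
    - [[0,0,0],[-0.2,1,0],10]
    - [[0,0,0],[-0.4,2.4,0],10]
    - [[0,0,-2],[-0.7,4,0],10]
    - [[0,0,-4],[-1,5.6,0],10]
    - [[0,0,-6],[-1.3,7.2,0],10]
    - [[0,0,-8],[-1.5,8.8,0],10]
    - [[0,0,-10],[-1.8,10.4,0],10]
    - [[0,0,-12],[-2.1,12,0],10]
    - [[1,-1,-13],[-2.3,13.2,0],10]
    - [[1,-1,-14],[-2.3,13.2,0],10]
    - [[1,-1,-14],[-2.3,13.2,0],10]

```text
time: 15.37
position: [0.3915, 0.2363, 0.1968]
orientation: [-179.9, -1.6, 10.0]
wrist_force: [-0.4, -1.7, -2.4]
grip_width: 0.251
gripper_force: 30.0
```

```bash
python3 -c "
from h import *
im=status()
for n in im: cv2.imwrite(f'pics/{n}8.png',im[n])"
```

```text
15.3667 [0.3915 0.2363 0.1968] [-179.9   -1.6   10. ] [-0.4 -1.7 -2.4] [ 27.1 -18.7  96.   -0.4 101.1 107. ]
lip [0.5551 0.2652 0.1427]
wrist [([391.0, 94.0], 3591, [-26.0, -35.0]), ([292.0, 98.0], 6966, [-27.0, 14.0])]
   if on tray floor: []
scene [([381.0, 222.0], 104, [-29.0, -36.0]), ([399.0, 225.0], 211, [-30.0, 12.0])]
   if on tray floor: []
top [([252.0, 263.0], 116, [-26.0, -34.0]), ([232.0, 267.0], 227, [-27.0, 14.0])]
   if on tray floor: []
```

Emit:
move_arm:
  rows:
    - [[0,0,-2],[-0.1,0.8,0],10]
    - [[-0.5,0,-5],[-0.3,1.6,0],10]
    - [[-1,0,-7],[-0.3,1.6,0],10]
    - [[-1,0,-8],[-0.3,1.6,0],10]
    - [[-1,0,-8],[-0.3,1.6,0],10]
    - [[-1,0,-8],[-0.3,1.6,0],10]
    - [[-1,0,-8],[-0.3,1.6,0],10]
    - [[-1,0,-8],[-0.3,1.6,0],10]

```text
time: 16.18
position: [0.3902, 0.2364, 0.1896]
orientation: [-179.9, -0.1, 10.0]
wrist_force: [0.8, -0.1, -2.2]
grip_width: 0.249
gripper_force: 30.0
```

Run:
```python
from h import *
im=status();s=im["scene"]
o=env.get_obs();yw=np.radians(o["orientation"][2]);g=o["position"]
P=lambda x,y,z:g+[(x+.1145)*np.cos(yw)-y*np.sin(yw),(x+.1145)*np.sin(yw)+y*np.cos(yw),z-.0587]
print(proj("scene",[P(.05,.052,0),P(.05,-.052,0)]).round(1).tolist(),proj("top",[P(.05,.052,0),P(.05,-.052,0)]).round(1).tolist())
# dish rim check, scene0: bright smooth contour -> ellipse of predicted rim vs edge
s0=cv2.imread("pics/scene0.png");th=np.linspace(0,2*np.pi,72)
e=cv2.Canny(s0,40,100);d=cv2.distanceTransform(255-e,cv2.DIST_L2,3)
for dx in(-.01,-.005,0,.005,.01):
    print([round(float(np.mean([d[int(round(v)),int(round(u))] for u,v in proj("scene",np.c_[.5528+dx+.058*np.cos(th),.2654+dy+.058*np.sin(th),np.full(72,.098)])])),2) for dy in(-.01,-.005,0,.005,.01)])
```

```text
16.1833 [0.3902 0.2364 0.1896] [-1.799e+02 -1.000e-01  1.000e+01] [ 0.8 -0.1 -2.2] [ 2.690e+01 -1.750e+01  9.580e+01  1.000e-01  1.016e+02  1.069e+02]
lip [0.5522 0.2652 0.1311]
wrist [([391.0, 94.0], 3584, [-25.0, -35.0]), ([292.0, 98.0], 6969, [-27.0, 14.0])]
   if on tray floor: []
scene [([381.0, 223.0], 100, [-29.0, -37.0]), ([399.0, 226.0], 207, [-30.0, 12.0])]
   if on tray floor: []
top [([252.0, 264.0], 112, [-26.0, -35.0]), ([233.0, 267.0], 184, [-25.0, 12.0])]
   if on tray floor: []
[[410.7, 257.4], [369.7, 250.1]] [[212.9, 240.0], [255.0, 232.7]]
[1.75, 1.22, 0.99, 0.87, 0.97]
[1.47, 1.29, 1.09, 0.87, 0.83]
[1.46, 1.17, 0.78, 0.99, 0.8]
[1.28, 0.95, 0.57, 1.14, 1.05]
[1.37, 1.01, 1.1, 1.52, 1.13]
```

The lip is within about 5 mm of the dish centre and 33 mm above the rim. The scoop is level and still, with all six lumps held, so I'm handing the job in.

```bash
python3 -c "
from rig import env
print(env.finish_job())"
```

```text
the job is handed in; nothing more can be done
None
```

The job is handed in at about 16 s of the 58 s limit: the arm holds the scoop level and still with all six lumps in it, the lip within about 5 mm of the dish's centre and about 33 mm above its rim; these figures come from the arm's pose and camera measurements, and the hand-in gave no verdict.

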